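# Test and re-arm the drill press stop

## Task

Test the drill press's emergency stop: press the red mushroom button down until it latches, and take your hand off so that it is seen to stay in by itself. Then push one of its ears round clockwise, seen from above, until the latch lets go and the button pops back up, and after that press the green reset button fully in and let it go. Leave everything else on the cart where it is.

Things in the scene. Friction and masses are not known exactly. Their poses are not given: they have to be found in the camera images.
- station: fixed grey stop station, a box 140 (x) x 250 (y) x 60 mm high bolted to the cart top. Origin: centre of its underside; x, y along its sides, z up. On its top face, at y = -50 mm, stands the red mushroom stop button on a yellow collar (76 mm across, 8 mm high, with a black 40 mm neck up to 22 mm above the top face); at y = +75 mm stands the green reset button.
- stop (a joint): how far the mushroom is pressed down, m: 0 up, 0.0095 fully down. A spring pushes up with about 5.5 N at 0 and 10 N fully down, plus a bump of about 1 N. The latch catches once it has been pressed 0.0065 or deeper without twist; on letting go it rises a little and stays at about 0.0047. It cannot be pulled up out of the latch.
- twist (a joint): how far the mushroom head is twisted clockwise seen from above, rad: 0 at rest, stop at 1.0. A weak spring (0.015 to 0.04 N m, so about 1 N at an ear) brings it back to 0. When latched, twisting past about 0.35 to 0.4 frees the latch and the head springs up by itself; 0.6 to 0.8 is a good twist.
- stop_top (a point): top of the red mushroom's dome, on its axis, 112 mm above the cart top when up; moves with the button. The head is 64 mm across and 24 mm high. Two opposite radial ears (red, white stripe on top) stick out of it along the station's -x and +x at zero twist: each 12 mm wide, reaching to 62 mm from the axis, upright sides from 30 to 48 mm above the station's top face when the button is up (all lower by the press).
- ear_near (a point): middle of the top face of the ear on the station's -x side (nearer the robot), 50 mm from the axis; moves with the head. Pushing it clockwise moves it at first towards the station's +y.
- ear_far (a point): the same on the +x ear; clockwise moves it at first towards the station's -y.
- reset (a joint): how far the green reset button is pressed, m: 0 up, 0.006 fully in; spring, about 5 N fully in, comes back by itself.
- reset_top (a point): centre of the top face of the green reset button, 30 mm across; it is pressed straight down.
- chuck_key: black steel T-handled chuck key lying flat, 95 x 70 mm, about 20 mm high. Origin: on its underside below the shank. A bystander.
- depth_block: yellow plastic depth-gauge block, 30 x 60 x 30 mm high. Origin: centre of its underside. A bystander.
- countersink_a: bronze countersink bit, 60 g, standing shank-down in a hole of a fixed black bit block (40 x 110 x 30 mm); cone head 23 mm across, 61 mm above the cart top at its highest. Origin: centre of the shank's end. A bystander.
- countersink_b: bronze countersink bit, 60 g, standing shank-down in a hole of a fixed black bit block (40 x 110 x 30 mm); cone head 23 mm across, 61 mm above the cart top at its highest. Origin: centre of the shank's end. A bystander.
- countersink_c: bronze countersink bit, 60 g, standing shank-down in a hole of a fixed black bit block (40 x 110 x 30 mm); cone head 23 mm across, 61 mm above the cart top at its highest. Origin: centre of the shank's end. A bystander.
- oil_can: dented brass oil can with a dark screw cap and thin spout, 72 mm across, 128 mm high. Origin: centre of its underside. A bystander.
- caddy_rim (a point): a point on the rim of the grey turntable tool caddy (210 mm across, rim 63 mm high, centre post to 105 mm), which turns freely on its bearing. A bystander: do not turn it.

How it is judged:
On the way, in this order (a step that is already met when the one before it is completed fails the run):
1. the mushroom is latched in (pressed 3.5 to 7 mm) with the robot off the station (value of joint stop between 0.0035 and 0.007 m and contact force between each of the arm, the fingers and station below 0.3 N), for 0.2 s.
2. twisted out of the latch, the mushroom has popped back up (value of joint stop below 0.0015 m).
3. the green reset button is pressed in (at least 4.5 of 6 mm) with the mushroom up (value of joint reset above 0.0045 m and value of joint stop below 0.0015 m).
At the end, for the whole second after the job is handed in: mushroom up (within 1.5 mm) and untwisted (within 0.12 rad), reset button up (within 1.5 mm), every bystander within 30 mm of where it started and the oil can upright (value of joint each of stop, reset below 0.0015 m and value of joint twist below 0.12 rad and distance of each of chuck_key, depth_block, countersink_a, countersink_b, countersink_c, oil_can, caddy_rim from where it was at the start of the episode below 0.03 m and angle between oil_can's own z axis and vertical below 0.5 rad); the robot touches nothing.
It fails at once if reset was pressed while the stop was still down (value of joint each of reset, stop above 0.003 m).
It fails at once if a bystander was lifted, carried, pushed more than 30 mm, or tipped (distance of any of chuck_key, depth_block, countersink_a, countersink_b, countersink_c, oil_can, caddy_rim from where it was at the start of the episode above 0.03 m or angle between oil_can's own z axis and vertical above 0.5 rad).
It also fails if it takes over 45 s, if anything falls off the work surface, if the arm or the gripper's body presses on something with over 40 N, if the wrist force passes 120 N, or if a joint passes its speed limit or range.

## Robot

A 6-joint arm with a two-finger parallel gripper is mounted at the origin on the work surface. World frame = base frame: x ahead of the robot, y to its left, z up, the work surface at z = 0. Lengths are in m, angles in rad, forces in N, time in s.
With the tool pointing down it reaches from about 0.35 to 0.775 m from the base axis. Payload 7.3 kg.
Tool frame: the origin (TCP) lies on the centre line of the jaws, within the pads' length; the fingertips stand 25 mm ahead of it and the grasp point (between the pads) lies 6 mm ahead of it; z points along the fingers, y is the line along which they close (so a half turn about z gives the same grasp; the last joint's range is limited). The gripper opens to 92 mm and grips with 3 to 60 N. Pads are 19 mm wide; open, the fingers measure 130 mm over their backs; the gripper's body (75 mm by 190 mm) begins 47 mm behind the grasp point.
Start: joints at [-1.293, 0.342, 1.524, -0, 1.275, -0.146], TCP at [0.216, -0.479, 0.252] pointing down, gripper open.
Joint ranges: [-2.53, 2.53], [-0.77, 2.02], [0.04, 2.7], [-1, 4.14], [0.28, 2.66], [-3.11, 3.11]. Speed limits (rad/s): [2.57, 2.57, 3.14, 3.14, 3.14, 3.14].

## Interface

Orientations are given as [roll, pitch, yaw] about the fixed x, y, z axes, in that order (R = Rz(yaw) Ry(pitch) Rx(roll)).
In Python, from cell import status, read_camera, camera_info, ticket, models gives the robot as it stands.
- The arm moves only by the tool send_rows, never from a script. Its argument "plan" is a list of rows, each an object with "offset": the shift along the tool's x, y, z in mm, a list of three; "yaw": the turn about the tool's z in rad. In form: [{"offset": [dx, dy, dz], "yaw": yaw}, ...]. A call has 1 to 20 rows; each row shifts and turns the commanded pose from where the row before left it, along the tool's axes as they then stand; what a row does not reach is not made up. A row lasts 1/10 s, in which the tool goes at most 50 mm and 8.59 degrees, less where a joint would pass 70% of its speed; a pose out of reach is approached as far as the arm can. A call is refused whole if a number of a shift passes 50 or a number of a turn 0.15, either way. A call with a gripper value outside its range is refused whole. "hand" is the closure, from 0 (fully open) to 1 (shut), set as the call begins (left out, the last holds). The fingers move at their own pace and stop on an object; "squeeze" is the grip in N (left out, the last holds). Time passes only in rows, so rows that do not move let the fingers close. It gives the time, the measured TCP pose, the force, the opening and the grip force at its end, in the units of the state.
- status.observe(): the state, without advancing time (a new reading comes with each control period).
- read_camera(name): name is "side" or "top"; returns the picture (480x640x3 uint8, red, green, blue); there is no depth.
- camera_info(name): a dict with "vfov" (degrees; the focal length in pixels is half the picture's height over the tangent of half this angle, whatever the lens; pixels are square), "cx", "cy" (the principal point, pixels), "distortion" ([k1, k2, p1, p2, k3] as OpenCV has them; the pictures are not rectified), "origin" and "attitude" of the camera in the world. Camera axes: x right, y down, z forward; pixel columns grow to the right and rows downward; lengths in m; the calibration is good to about 2 mm. A picture is of the moment at which its call begins. camera_info takes no time and is no camera call.
- ticket.hand_in(): hands the job in; it is judged then, once.
Trained networks look in the newest picture that a camera, given by its name, has taken for a name from the list of things; names that differ only in an ending like _2 or _b are one class to them, and where a whole thing is asked for, a point or a joint stands for the part that bears it (a point fixed in the world has none). Each returns a list of dicts, best first, with "conf" (0 to 1); they miss things now and then, are a little off and sometimes report something else, mostly with a low value. They report only what shows in the picture. A call takes as long as a camera call.
- models.regions_of(camera, label): "mask" (480x640 bool, what is visible of it) and "extent" ([left, top, right, bottom] in pixels, round what is visible of it).
The state is a dict: "time": time; "qpos": joint angles; "qvel": joint speeds; "joint_efforts": joint torques, N m; "tool_pos": TCP position; "tool_rot": TCP orientation; "contact_force": force on the tool from outside, world axes, zero at the start; "torque": the same for the moment, N m; "opening": finger opening in m; "grip_force": force on a finger pad.
Only numpy, scipy, OpenCV 4.12 (cv2) and the standard library are available. Lean on these libraries where they do the work, as an engineer would, in place of code of your own. Each camera call takes 0.05 s, during which the arm holds its last target. There are 200 camera calls.

## Working session

There is one attempt and no reset: what is moved stays moved. The work goes in short steps, Python scripts to look and compute and a tool call to move; the robot and the scene stay as the last step left them, time stands still between calls to the robot, and variables do not carry over. Pictures are saved under pics/ and viewed, at most 10 in all, crops included, and the job is handed in when it is done.

Besides the shell and the picture viewer there is one more tool, called as name(argument=value, ...), one argument or row to a line, values as JSON. send_rows: Moves the arm, as the interface text tells. Its arguments: {"type":"object","properties":{"plan":{"type":"array"},"hand":{"type":"number"},"squeeze":{"type":"number"}},"required":["plan"]}

```bash
mkdir -p pics; python3 - <<'E'
from cell import status, read_camera, camera_info, models
import cv2,numpy as np
s=status.observe(); print({k:np.round(s[k],3).tolist() for k in('time','tool_pos','tool_rot','opening','contact_force')})
for c in('top','side'):
    print(camera_info(c)); cv2.imwrite(f'pics/{c}0.png',cv2.cvtColor(read_camera(c),cv2.COLOR_RGB2BGR))
    for n in('stop_top','ear_near','reset_top','station','oil_can'):
        for r in models.regions_of(c,n)[:2]:
            m=r['mask'];ys,xs=np.nonzero(m);print(c,n,round(r['conf'],2),np.round(r['extent']).tolist(),xs.mean().round(1),ys.mean().round(1),m.sum())
E
```

```text
{'time': 0.0, 'tool_pos': [0.216, -0.478, 0.251], 'tool_rot': [-3.14, -0.0, 0.424], 'opening': 0.092, 'contact_force': [-0.439, -0.889, 0.171]}
{'vfov': 55.92996742340495, 'cx': 313.46493355812606, 'cy': 242.5276026001678, 'distortion': array([0.00874938, 0.        , 0.        , 0.        , 0.        ]), 'origin': array([ 0.47597514, -0.07600689,  1.10395296]), 'attitude': array([-3.01251221,  0.02225915, -1.57749555])}
top stop_top 0.57 [277.0, 231.0, 307.0, 282.0] 291.5 254.7 762
top ear_near 0.7 [282.0, 228.0, 311.0, 284.0] 292.1 254.7 808
top ear_near 0.35 [471.0, 220.0, 507.0, 253.0] 487.9 237.6 977
top reset_top 0.51 [237.0, 270.0, 250.0, 282.0] 241.7 275.4 128
top station 0.68 [210.0, 219.0, 334.0, 310.0] 272.5 265.2 6624
top oil_can 0.77 [470.0, 223.0, 503.0, 252.0] 487.8 237.5 950
{'vfov': 51.01761931479219, 'cx': 320.67833218474703, 'cy': 242.6085531403435, 'distortion': array([-0.0624016,  0.       ,  0.       ,  0.       ,  0.       ]), 'origin': array([0.22542568, 0.71140395, 0.69284173]), 'attitude': array([-2.18476142,  0.0085682 , -2.72001564])}
side stop_top 0.58 [276.0, 242.0, 339.0, 269.0] 306.8 255.4 926
side stop_top 0.28 [349.0, 301.0, 372.0, 333.0] 361.0 318.1 554
side ear_near 0.84 [276.0, 241.0, 341.0, 269.0] 306.9 255.4 955
side ear_near 0.24 [278.0, 246.0, 339.0, 268.0] 306.9 255.4 934
side reset_top 0.57 [294.0, 303.0, 309.0, 314.0] 302.0 307.0 166
side station 0.95 [262.0, 242.0, 343.0, 364.0] 304.1 304.0 7987
side station 0.17 [293.0, 301.0, 313.0, 313.0] 301.6 306.6 200
side oil_can 0.61 [350.0, 158.0, 377.0, 193.0] 365.1 178.0 789
```

View pics/top0.png

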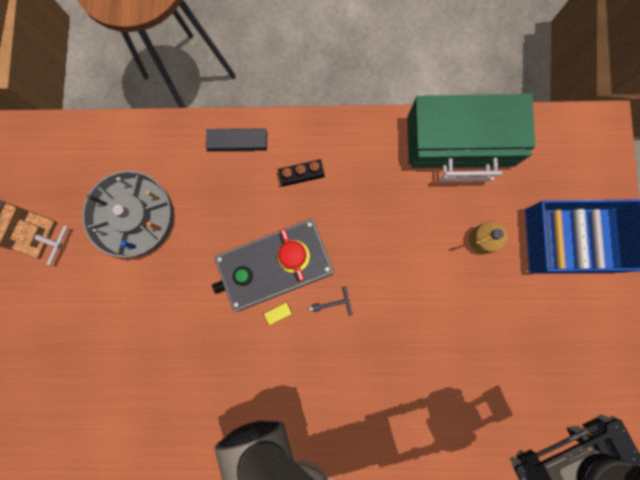

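View pics/side0.png

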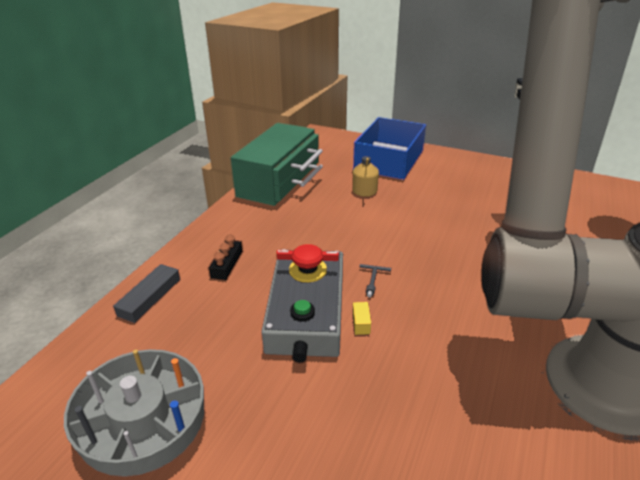

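The top view shows the mushroom at (292,255), its ears towards (284,233) and (300,278), and the green button at (242,275). The chuck key and yellow block lie on the robot's side, and the station is rotated about 20°. The side view agrees.

```bash
cat > h.py <<'E'
import cv2,numpy as np
from scipy.spatial.transform import Rotation as Ro
from cell import camera_info
def ray(c,p):
    i=camera_info(c); f=240/np.tan(np.radians(i['vfov']/2))
    K=np.array([[f,0,i['cx']],[0,f,i['cy']],[0,0,1]])
    u=cv2.undistortPoints(np.array([[p]],float),K,i['distortion'])[0,0]
    return i['origin'],Ro.from_euler('xyz',i['attitude']).apply([u[0],u[1],1])
def atz(c,p,z):
    o,d=ray(c,p); return o+d*(z-o[2])/d[2]
def tri(p,q):
    a,d=ray('top',p);b,e=ray('side',q)
    t=np.linalg.lstsq(np.c_[d,-e],b-a,rcond=None)[0]
    P,Q=a+t[0]*d,b+t[1]*e
    return (P+Q)/2,np.linalg.norm(P-Q)
E
python3 - <<'E'
from h import *
np.set_printoptions(precision=4,suppress=True)
T=cv2.imread('pics/top0.png');S=cv2.imread('pics/side0.png')
def mask(I,col,box):
    h=cv2.cvtColor(I,cv2.COLOR_BGR2HSV).astype(int);H,s,v=h[...,0],h[...,1],h[...,2]
    m=((H<4)|(H>174))&(s>200)&(v>120) if col=='r' else (H>45)&(H<80)&(s>120)
    o=np.zeros_like(m);l,t,r,b=box;o[t:b,l:r]=m[t:b,l:r];ys,xs=np.nonzero(o);return xs,ys
for I,c,br,bg in((T,'top',(270,225,315,288),(230,262,255,288)),(S,'side',(270,238,345,285),(285,292,320,325))):
    for col,b,zs in(('r',br,(.098,)),('g',bg,(.075,.085))):
        xs,ys=mask(I,col,b);P=(xs.mean(),ys.mean());print(c,col,len(xs),P,xs.min(),xs.max(),ys.min(),ys.max(),[atz(c,P,z) for z in zs])
        if col=='r':
            q=np.array([atz(c,p,.1)[:2] for p in zip(xs.astype(float),ys.astype(float))]);q0=q-q.mean(0);w,V=np.linalg.eigh(q0.T@q0);print('ear axis deg',np.degrees(np.arctan2(*V[::-1,1])), 'extents',(q0@V[:,1]).min(),(q0@V[:,1]).max())
from cell import models
print('tri red',tri((291.8,254.7),(306.9,255.4)),'green',tri((241.7,275.4),(302,307)))
# station corner screws
print([atz('top',p,.06) for p in((310,225.5),(327.5,269),(219,258.5),(235.5,304.5))])
for n in('chuck_key','depth_block','countersink_a'):
    for r in models.regions_of('top',n)[:1]:
        ys,xs=np.nonzero(r['mask']);l,t,R,b=r['extent'];print(n,r['conf'],[atz('top',p,.03)[:2] for p in((l,t),(R,b))])
cv2.imwrite('pics/z.png',np.hstack([cv2.resize(T[215:315,205:335],None,fx=3,fy=5*0.6,interpolation=cv2.INTER_CUBIC),cv2.resize(S[235:335,250:380],None,fx=3,fy=3,interpolation=cv2.INTER_CUBIC)]))
E
```

```text
top r 250 (np.float64(288.956), np.float64(252.984)) 279 304 242 268 [array([0.5836, 0.0006, 0.098 ])]
ear axis deg 175.5865621700144 extents -0.0255744854435372 0.03262531620539718
top g 145 (np.float64(241.24827586206897), np.float64(275.2551724137931)) 235 248 269 282 [array([0.536 , 0.1113, 0.075 ]), array([0.5354, 0.1095, 0.085 ])]
side r 151 (np.float64(307.72185430463577), np.float64(257.96026490066225)) 278 336 246 267 [array([0.5774, 0.0014, 0.098 ])]
ear axis deg -159.05644103879942 extents -0.05992436908533194 0.055591667237494445
side g 202 (np.float64(301.98514851485146), np.float64(307.06435643564356)) 294 310 300 314 [array([0.5372, 0.1116, 0.075 ]), array([0.5322, 0.1213, 0.085 ])]
tri red (array([ 0.5809, -0.0053,  0.0984]), np.float64(0.0026412902913902224)) green (array([0.5366, 0.1108, 0.0745]), np.float64(0.0019188599937003438))
[array([ 0.6519, -0.0458,  0.06  ]), array([ 0.5497, -0.0857,  0.06  ]), array([0.5763, 0.1666, 0.06  ]), array([0.4699, 0.1264, 0.06  ])]
chuck_key 0.75 [array([ 0.5093, -0.0446]), array([ 0.4435, -0.1459])]
depth_block 0.9 [array([0.4774, 0.0633]), array([0.4275, 0.0004])]
countersink_a 0.53 [array([ 0.8163, -0.0132]), array([ 0.7814, -0.0379])]
```

View pics/z.png

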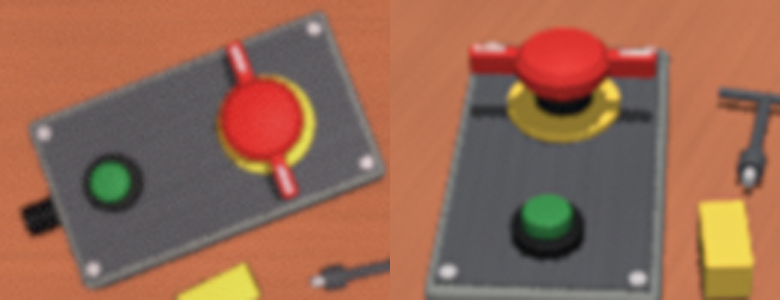

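send_rows(
  plan=[
    {"offset": [0, 0, 0], "yaw": 0.074},
    {"offset": [20, -13, 0], "yaw": 0},
    {"offset": [34, -21, 0], "yaw": 0},
    {"offset": [36, -23, 0], "yaw": 0},
    {"offset": [36, -23, 0], "yaw": 0},
    {"offset": [36, -23, 0], "yaw": 0},
    {"offset": [36, -23, 0], "yaw": 0},
    {"offset": [36, -23, 0], "yaw": 0},
    {"offset": [36, -23, 0], "yaw": 0},
    {"offset": [36, -23, 0], "yaw": 0},
    {"offset": [36, -23, 0], "yaw": 0},
    {"offset": [36, -23, 0], "yaw": 0},
    {"offset": [36, -22, 10], "yaw": 0},
    {"offset": [36, -22, 15], "yaw": 0},
    {"offset": [36, -22, 20], "yaw": 0},
    {"offset": [18, -11, 20], "yaw": 0},
    {"offset": [0, 0, 0], "yaw": 0},
    {"offset": [0, 0, 0], "yaw": 0},
  ],
  hand=1,
  squeeze=10,
)

```text
time: 2.55
tool_pos: [0.5801, -0.007, 0.1864]
tool_rot: [-3.141, 0.001, 0.351]
contact_force: [-0.5, -0.3, 0.3]
opening: 0.0005
grip_force: 0.0
```

send_rows(
  plan=[
    {"offset": [0, 0, 20], "yaw": 0},
    {"offset": [0, 0, 18], "yaw": 0},
    {"offset": [0, 0, 8], "yaw": 0},
    {"offset": [0, 0, 3], "yaw": 0},
    {"offset": [0, 0, 2], "yaw": 0},
    {"offset": [0, 0, 2], "yaw": 0},
    {"offset": [0, 0, 2], "yaw": 0},
    {"offset": [0, 0, 2], "yaw": 0},
    {"offset": [0, 0, 0], "yaw": 0},
    {"offset": [0, 0, 0], "yaw": 0},
  ],
)

```text
time: 3.55
tool_pos: [0.5809, -0.0078, 0.1317]
tool_rot: [3.14, -0.002, 0.35]
contact_force: [-2.2, -2.0, 6.7]
opening: 0.0005
grip_force: 3.5
```

send_rows(
  plan=[
    {"offset": [0, 0, 2], "yaw": 0},
    {"offset": [0, 0, 2], "yaw": 0},
    {"offset": [0, 0, 0], "yaw": 0},
    {"offset": [0, 0, 0], "yaw": 0},
  ],
)

```text
time: 3.95
tool_pos: [0.5809, -0.0078, 0.1281]
tool_rot: [3.14, -0.002, 0.35]
contact_force: [-3.7, -0.7, 8.6]
opening: 0.0002
grip_force: 4.5
```

send_rows(
  plan=[
    {"offset": [0, 0, 2], "yaw": 0},
    {"offset": [0, 0, 0], "yaw": 0},
    {"offset": [0, 0, 0], "yaw": 0},
  ],
)

```text
time: 4.25
tool_pos: [0.5812, -0.0079, 0.1276]
tool_rot: [3.139, -0.003, 0.35]
contact_force: [-6.7, -1.2, 17.5]
opening: 0.0002
grip_force: 9.0
```

send_rows(
  plan=[
    {"offset": [0, 0, -5], "yaw": 0},
    {"offset": [0, 0, -15], "yaw": 0},
    {"offset": [0, 0, -22], "yaw": 0},
    {"offset": [0, 0, 0], "yaw": 0},
    {"offset": [0, 0, 0], "yaw": 0},
    {"offset": [-25, 18, 0], "yaw": 0},
    {"offset": [-25, 18, 0], "yaw": 0},
    {"offset": [0, 0, 0], "yaw": 0},
    {"offset": [0, 0, 0], "yaw": 0},
  ],
)

```text
time: 5.15
tool_pos: [0.5455, -0.0583, 0.1652]
tool_rot: [-3.141, 0.001, 0.348]
contact_force: [0.6, 0.4, -0.9]
opening: 0.0009
grip_force: 0.0
```

```bash
python3 - <<'E'
from h import *
from cell import read_camera,status
S=read_camera('side')[:,:,::-1];S0=cv2.imread('pics/side0.png')
c=lambda I:cv2.resize(np.ascontiguousarray(I[225:335,255:385]),None,fx=3,fy=3,interpolation=cv2.INTER_CUBIC)
cv2.imwrite('pics/latch.png',np.hstack([c(S0),c(S)]))
print(status.observe()['tool_pos'])
E
```

```text
[ 0.54590212 -0.057829    0.16526031]
```

View pics/latch.png

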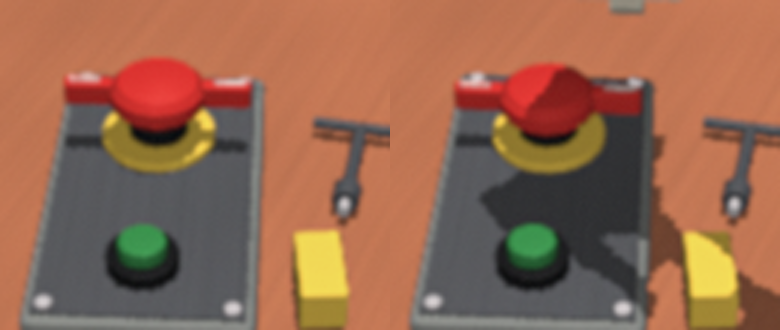

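The button stays latched (the ears and dome sit lower than in the first picture), and the fingers are clear. Next I lower them beside the near ear and push.

send_rows(
  plan=[
    {"offset": [0, 0, 20], "yaw": 0},
    {"offset": [0, 0, 20], "yaw": 0},
    {"offset": [0, 0, 12], "yaw": 0},
    {"offset": [0, 0, 0], "yaw": 0},
    {"offset": [0, -8, 0], "yaw": 0},
    {"offset": [0, -5, 0], "yaw": 0},
    {"offset": [0, -5, 0], "yaw": 0},
    {"offset": [0, -5, 0], "yaw": 0},
    {"offset": [0, -5, 0], "yaw": 0},
    {"offset": [0, 0, 0], "yaw": 0},
    {"offset": [0, 0, 0], "yaw": 0},
  ],
)

```text
time: 6.3
tool_pos: [0.5362, -0.0317, 0.1138]
tool_rot: [3.141, -0.0, 0.35]
contact_force: [-0.2, -0.0, 0.2]
opening: 0.0007
grip_force: 0.3
```

send_rows(
  plan=[
    {"offset": [0, -5, 0], "yaw": 0},
    {"offset": [0, -5, 0], "yaw": 0},
    {"offset": [0, -4, 0], "yaw": 0},
    {"offset": [0, -2, 0], "yaw": 0},
    {"offset": [0, 0, 0], "yaw": 0},
    {"offset": [0, 0, 0], "yaw": 0},
  ],
)

```text
time: 6.9
tool_pos: [0.5305, -0.0166, 0.1136]
tool_rot: [-3.141, 0.0, 0.35]
contact_force: [-0.7, -0.8, -0.0]
opening: 0.0006
grip_force: 0.3
```

```bash
python3 - <<'E'
from h import *
from cell import read_camera,status
S=read_camera('side')[:,:,::-1];T=read_camera('top')[:,:,::-1]
c=lambda I:cv2.resize(np.ascontiguousarray(I),None,fx=3,fy=3,interpolation=cv2.INTER_CUBIC)
cv2.imwrite('pics/tw.png',np.hstack([c(T[215:325,210:340]),c(S[225:335,255:385])]))
E
```

```text
(no output)
```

View pics/tw.png

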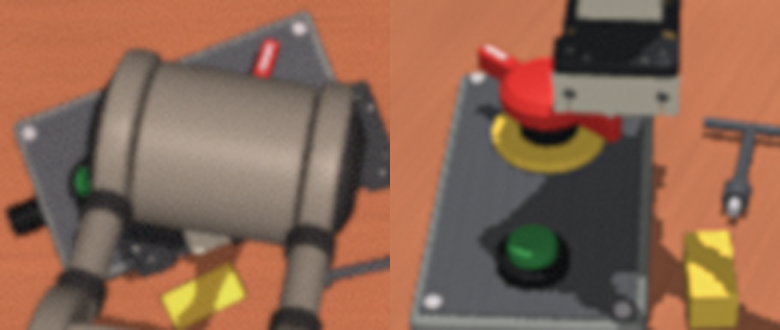

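The head has turned about 0.6 rad and risen. I'll push slightly further for margin, then back off.

send_rows(
  plan=[
    {"offset": [0, -3, 0], "yaw": 0},
    {"offset": [0, 0, 0], "yaw": 0},
    {"offset": [0, 8, 0], "yaw": 0},
    {"offset": [0, 10, 0], "yaw": 0},
    {"offset": [0, 10, 0], "yaw": 0},
    {"offset": [0, 10, 0], "yaw": 0},
    {"offset": [0, 9, 0], "yaw": 0},
    {"offset": [0, 0, 0], "yaw": 0},
    {"offset": [0, 0, -20], "yaw": 0},
    {"offset": [0, 0, -30], "yaw": 0},
    {"offset": [0, 0, 0], "yaw": 0},
    {"offset": [0, 0, 0], "yaw": 0},
  ],
)

```text
time: 8.2
tool_pos: [0.5459, -0.058, 0.1641]
tool_rot: [3.141, -0.001, 0.35]
contact_force: [-0.1, -0.2, -0.7]
opening: 0.0008
grip_force: 0.0
```

```bash
python3 - <<'E'
from h import *
from cell import read_camera,status
S=read_camera('side')[:,:,::-1];S0=cv2.imread('pics/side0.png')
c=lambda I:cv2.resize(np.ascontiguousarray(I[225:335,255:385]),None,fx=3,fy=3,interpolation=cv2.INTER_CUBIC)
cv2.imwrite('pics/up.png',np.hstack([c(S0),c(S)]))
E
```

```text
(no output)
```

View pics/up.png

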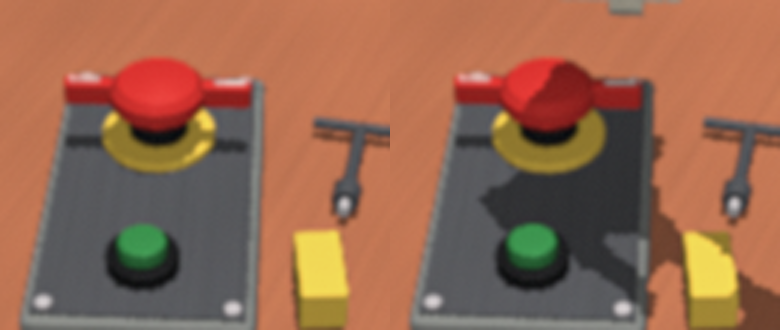

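The mushroom is back up and untwisted, matching the start picture. Next is the green button.

send_rows(
  plan=[
    {"offset": [0, 0, -15], "yaw": 0},
    {"offset": [9, -32, 0], "yaw": 0},
    {"offset": [10, -33, 0], "yaw": 0},
    {"offset": [10, -33, 0], "yaw": 0},
    {"offset": [10, -32, 0], "yaw": 0},
    {"offset": [10, -32, 0], "yaw": 0},
    {"offset": [0, 0, 20], "yaw": 0},
    {"offset": [0, 0, 25], "yaw": 0},
    {"offset": [0, 0, 15], "yaw": 0},
    {"offset": [0, 0, 5], "yaw": 0},
    {"offset": [0, 0, 0], "yaw": 0},
    {"offset": [0, 0, 0], "yaw": 0},
  ],
)

```text
time: 9.45
tool_pos: [0.5366, 0.1109, 0.114]
tool_rot: [3.141, -0.0, 0.35]
contact_force: [0.6, 0.7, -0.7]
opening: 0.0009
grip_force: 0.0
```

send_rows(
  plan=[
    {"offset": [0, 0, 3], "yaw": 0},
    {"offset": [0, 0, 2], "yaw": 0},
    {"offset": [0, 0, 2], "yaw": 0},
    {"offset": [0, 0, 2], "yaw": 0},
    {"offset": [0, 0, 0], "yaw": 0},
    {"offset": [0, 0, 0], "yaw": 0},
  ],
)

```text
time: 10.05
tool_pos: [0.5365, 0.1109, 0.1049]
tool_rot: [3.141, -0.0, 0.35]
contact_force: [0.2, -0.5, 2.5]
opening: 0.0005
grip_force: 1.3
```

Contact has begun, so I keep going to the bottom.

send_rows(
  plan=[
    {"offset": [0, 0, 2], "yaw": 0},
    {"offset": [0, 0, 2], "yaw": 0},
    {"offset": [0, 0, 1], "yaw": 0},
    {"offset": [0, 0, 0], "yaw": 0},
    {"offset": [0, 0, 0], "yaw": 0},
  ],
)

```text
time: 10.55
tool_pos: [0.5366, 0.1109, 0.1011]
tool_rot: [3.141, -0.001, 0.35]
contact_force: [-3.2, -0.1, 15.4]
opening: 0.0005
grip_force: 7.2
```

send_rows(
  plan=[
    {"offset": [0, 0, -4], "yaw": 0},
    {"offset": [0, 0, -3], "yaw": 0},
    {"offset": [0, 0, 0], "yaw": 0},
    {"offset": [0, 0, 0], "yaw": 0},
  ],
)

```text
time: 10.95
tool_pos: [0.5365, 0.1109, 0.1065]
tool_rot: [3.141, -0.0, 0.35]
contact_force: [1.1, -1.3, 1.7]
opening: 0.0004
grip_force: 0.9
```

send_rows(
  plan=[
    {"offset": [0, 0, -1], "yaw": 0},
    {"offset": [0, 0, 0], "yaw": 0},
    {"offset": [0, 0, 0], "yaw": 0},
  ],
)

```text
time: 11.25
tool_pos: [0.536, 0.1109, 0.1073]
tool_rot: [-3.141, 0.001, 0.35]
contact_force: [0.7, 0.4, 0.1]
opening: 0.0005
grip_force: 0.1
```

send_rows(
  plan=[
    {"offset": [0, 0, -1], "yaw": 0},
    {"offset": [0, 0, 0], "yaw": 0},
    {"offset": [0, 0, 0], "yaw": 0},
  ],
)

```text
time: 11.55
tool_pos: [0.5362, 0.1109, 0.1086]
tool_rot: [3.142, 0.0, 0.35]
contact_force: [-1.0, 0.1, -0.7]
opening: 0.0003
grip_force: 0.0
```

Contact starts at a TCP height of 0.107 and bottoms at 0.101, which is the full 6 mm. I retract and hand in.

send_rows(
  plan=[
    {"offset": [0, 0, -25], "yaw": 0},
    {"offset": [0, 0, -35], "yaw": 0},
    {"offset": [0, 0, -35], "yaw": 0},
    {"offset": [0, 0, 0], "yaw": 0},
    {"offset": [0, 0, 0], "yaw": 0},
    {"offset": [0, 0, 0], "yaw": 0},
  ],
)

```text
time: 12.15
tool_pos: [0.5355, 0.1109, 0.2025]
tool_rot: [-3.141, 0.002, 0.35]
contact_force: [-0.6, 0.5, 0.3]
opening: 0.0008
grip_force: 0.0
```

```bash
python3 -c "
from cell import ticket; print(ticket.hand_in())"
```

```text
the job is handed in; nothing more can be done
None
```

I pressed the emergency stop until it latched, twisted it free so it popped back up, and pressed the green reset its full 6 mm; the job is handed in at about 12 s, with no verdict returned.

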